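Hold the hidden bolt behind the rack foot

ROBOT

A 7-joint arm with a two-finger parallel gripper is mounted at the origin on the work surface. World frame = base frame: x ahead of the robot, y to its left, z up, the work surface at z = 0. Lengths are in m, angles in rad, forces in N, time in s.
With the tool pointing down it reaches from about 0.425 to 0.825 m from the base axis. Payload 3.6 kg.
Tool frame: the origin (TCP) lies between the finger pads, 19 mm behind the fingertips; this is the grasp point; z points along the fingers, y is the line along which they close (so a half turn about z gives the same grasp; the last joint's range is limited). The gripper opens to 85 mm and grips with 20 to 120 N. Pads are 22 mm wide; open, the fingers measure 114 mm over their backs; the gripper's body (76 mm by 85 mm) begins 54 mm behind the grasp point. The pads swing forward as they close: fully open they stand 13 mm farther back than shut.
Start: joints at [1.119, 0.615, -0.013, 1.423, 0.008, 1.103, -0.04], TCP at [0.268, -0.592, 0.25] pointing down, gripper open.
Joint ranges: [-3.12, 3.12], [-0.3, 2.06], [-1.34, 1.32], [0.26, 2.42], [-1.36, 4.5], [0.01, 1.98], [-2.84, 2.84]. Speed limits (rad/s): [2.79, 2.79, 3.14, 3.14, 3.14, 3.14, 3.14].

INTERFACE

Orientations are given as [roll, pitch, yaw] about the fixed x, y, z axes, in that order (R = Rz(yaw) Ry(pitch) Rx(roll)).
In Python, from plant import manip gives the robot as it stands.
- The arm moves only by the shell command python3 -m handwheel 'ROWS'. ROWS is JSON, a list of rows, each a list of 5 numbers: the closure, from 0 (fully open) to 1 (shut), then the shift along the tool's x, y, z each as a share of 500 mm, from -1 to 1, then the turn about the tool's z as a share of 1.5 rad, from -1 to 1. In form: [[hand, x, y, z, spin], ...]. A call has 1 to 20 rows; each row is the pose to reach, as a shift and turn from the pose commanded when the call began, along the tool's axes at that moment; what a row does not reach only later rows make up. A row lasts 1/8 s, in which the tool goes at most 62.5 mm and 10.7 degrees, less where a joint would pass 70% of its speed; a pose out of reach is approached as far as the arm can. A call with a number of a shift or a turn outside -1 to 1 is refused whole. A call with a gripper value outside its range is refused whole. The fingers move at their own pace and stop on an object; the grip force is fixed at half the most. Time passes only in rows, so rows that repeat a pose let the fingers close. It gives the time, the measured TCP pose, the force, the opening and the grip force at its end, in the units of the state.
- manip.state(): the state, without advancing time (a new reading comes with each control period).
- manip.get_image(name): name is "scene" or "top" or "wrist"; returns the picture (384x512x3 uint8, red, green, blue); there is no depth.
- manip.camera_params(name): a dict with "vfov" (degrees; the focal length in pixels is half the picture's height over the tangent of half this angle, whatever the lens; pixels are square), "cx", "cy" (the principal point, pixels), "camera_from_world" (4x4, takes a point from world to camera coordinates); the wrist camera has in their place "T_tool_cam" (4x4, takes a point from camera to tool coordinates, whose origin is the TCP and whose axes are the flange's). Camera axes: x right, y down, z forward; pixel columns grow to the right and rows downward; lengths in m; the calibration is good to about 2 mm. A picture is of the moment at which its call begins: read the wrist's pose just before it. camera_params takes no time and is no camera call.
- manip.finish_job(): hands the job in; it is judged then, once.
The state is a dict: "clock": time; "joints": joint angles; "dq": joint speeds; "joint_torque": joint torques, N m; "tcp_pos": TCP position; "tool_rot": TCP orientation; "contact_force": force on the tool from outside, world axes, zero at the start; "moment": the same for the moment, N m; "width": finger opening in m; "gripper_force": force on a finger pad.
Only numpy, scipy, OpenCV 4.12 (cv2) and the standard library are available. Lean on these libraries where they do the work, as an engineer would, in place of code of your own. Each camera call takes 0.05 s, during which the arm holds its last target. There are 200 camera calls.

TASK

The dish rack's foot is being bolted up, but the bolt behind its bracket turns round together with the nut that the driver in front is turning. Lift the cutlery tray off the foot by its handle and set it down upright (not dropped) on the middle of the drying mat and let go of it; then reach down into the narrow gap behind the bracket, grip the bolt head squarely between both fingers and keep it from turning. Finish while still holding the bolt head still, and leave the soap bottle, mug and sponge where they are.

Things in the scene. Friction and masses are not known exactly. Their poses are not given: they have to be found in the camera images.
- foot: Dark steel foot of a dish rack, fixed on the counter. Origin at counter height straight below the centre of the bolt head; +x points from its bracket to its rear rail, z up. Base plate 95 (x) by 210 (y), 20 high. Numbers for x, y, z in the next entries are mm in this frame.
- bracket_top (a point): Middle of the bracket's top edge. Bracket: upright plate 6 thick (x = -28 to -22), 120 wide (y), top 100 above the counter.
- rear_rail (a point): Top middle of the rear rail: bar x = 22 to 34, z = 88 to 100, 204 long along y, on posts 14 wide at y = -95 and 95. The gap between bracket and rail is thus 44 wide (x), open from above and free for 176 along y.
- driver (a point): Rear end (far from the bracket) of the black nut driver, on its axis, 75 above the counter. Driver: 46 across, along the foot's x from -200 to -73, top 98 high, fixed in a grey cradle; it turns the nut on the bracket's front side.
- bolt: Origin: centre of the plain steel hexagon head, 22 across flats, 14 thick (x = -7 to 7), 75 above the counter, in mid gap; 12 thick shank to the bracket. Turns only about its x (= foot's x) at about 0.2 rad/s, 0.12 N m; flats at +/-y when unturned, every 60 deg alike. A pinch along foot's y with 20 N or more brings flats parallel to the fingers in about 2 s and stops it.
- tray: Loose grey plastic cutlery tray, 120 (x) by 160 (y), walls 30 high, about 0.25 kg. Origin at the centre of its underside, z up. Handle over the middle: bar along the tray's y, 12 by 12, 60 to 72 above the underside, 92 free between its posts. It starts on top of the bracket and rear rail (underside 100 above the counter), covering the gap.
- mat: Grey drying mat fixed on the counter, 220 (x) by 260 (y), 4 thick. Origin at the centre of its underside.
- soap: Soap bottle standing on the counter, 60 diameter, 170 high; bystander. Origin at the centre of its underside.
- mug: White mug standing on the counter, 80 diameter, 90 high, with a handle; bystander. Origin at the centre of its underside.
- sponge: Yellow sponge block, 70 by 110 by 35 high; bystander. Origin at the centre of its underside.
Mind the look-alikes: they are no part of the job. What is shaped like the tray but yellow is not meant.

How it is judged:
By the outcome, as a careful person would: the job done as asked, in the order asked, and still so for the second after the job is handed in, while the arm keeps its last pose, push and grip.
It also fails if it takes over 51 s, if anything falls off the work surface, if the arm or the gripper's body presses on something with over 40 N, if the wrist force passes 120 N, or if a joint passes its speed limit or range.

## Working session

There is one attempt and no reset: what is moved stays moved. The work goes in short steps, Python scripts to look and compute and a shell command to move; the robot and the scene stay as the last step left them, time stands still between calls to the robot, and variables do not carry over. Pictures are saved under pics/ and viewed, at most 10 in all, crops included, and the job is handed in when it is done.

```bash
mkdir -p pics
cat > h.py <<'E'
import numpy as np, cv2
from plant import manip
def snap(n,f):
    im=manip.get_image(n); cv2.imwrite('pics/'+f,im[:,:,::-1]); return im
def ray(n,u,v):
    p=manip.camera_params(n); f=192/np.tan(np.radians(p['vfov'])/2)
    T=np.linalg.inv(np.array(p['camera_from_world']))
    d=T[:3,:3]@np.array([(u-p['cx'])/f,(v-p['cy'])/f,1]); return T[:3,3],d
def onz(n,u,v,z):
    o,d=ray(n,u,v); return o+d*(z-o[2])/d[2]
E
python3 - <<'E'
from h import *
s=manip.state(); print(s['clock'],s['tcp_pos'],s['tool_rot'],s['width'])
a=snap('top','t0.png'); b=snap('scene','s0.png')
for n in('top','scene'):
    p=manip.camera_params(n); print(n,p)
E
```

```text
0.0 [ 0.26758911 -0.59157839  0.24883722] [-3.13901148e+00  3.74105615e-05  4.24838707e-01] 0.08527711050314399
top {'vfov': 51.887183633320156, 'cx': 258.6723865046136, 'cy': 189.90361361024253, 'camera_from_world': array([[-0.02576761, -0.99960192, -0.0114901 , -0.03541933],
       [-0.99060768,  0.02707636, -0.1340272 ,  0.50226766],
       [ 0.13428495,  0.00792862, -0.99091104,  1.09229805],
       [ 0.        ,  0.        ,  0.        ,  1.        ]])}
scene {'vfov': 48.52449225951982, 'cx': 258.19020542731806, 'cy': 182.17657451011402, 'camera_from_world': array([[-0.43641277,  0.89969556, -0.00958123,  0.2612503 ],
       [ 0.69310512,  0.32937429, -0.64118473, -0.26924778],
       [-0.57371525, -0.286462  , -0.76732675,  1.584368  ],
       [ 0.        ,  0.        ,  0.        ,  1.        ]])}
```

View pics/t0.png

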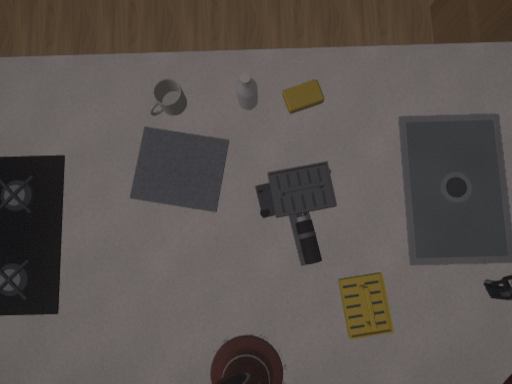

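View pics/s0.png

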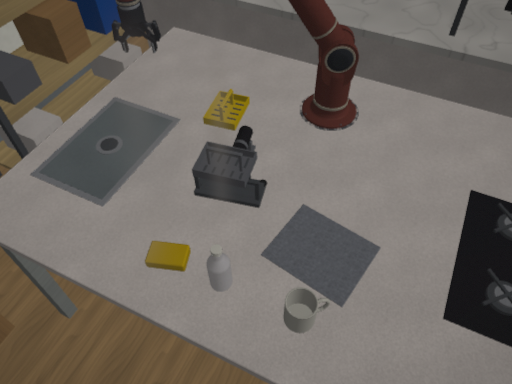

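Candidates: the grey tray at top (302,190) / scene (226,170), and the yellow tray at top (366,304) / scene (227,110), which is the decoy. The grey tray on the foot fits the description. The mat is at top (180,168), and the driver is at top (308,240). The dark thing at the right is the sink.

Run:
```python
import cv2,numpy as np
t=cv2.imread('pics/t0.png')[150:275,240:350]; s=cv2.imread('pics/s0.png')[120:210,180:280]
t=cv2.resize(t,None,fx=4,fy=4,interpolation=2); s=cv2.resize(s,(400,360),interpolation=2)
o=np.zeros((500,800,3),np.uint8); o[:500,:400]=0; o[:t.shape[0],:400]=t[:,:400]; o[:360,400:]=s
o=np.clip(o*1.8,0,255).astype(np.uint8)
cv2.imwrite('pics/c0.png',o)
from h import *
im=cv2.imread('pics/t0.png'); hsv=cv2.cvtColor(im,cv2.COLOR_BGR2HSV); g=hsv[...,2]
m=((g<110)).astype(np.uint8); m[:,:120]=0; m[:,240:]=0;m[:125]=0;m[215:]=0
c=max(cv2.findContours(m,0,2)[0],key=cv2.contourArea); r=cv2.minAreaRect(c);print(r)
print(onz('top',*r[0],.004)); print([onz('top',*p,.004).round(4) for p in cv2.boxPoints(r)])
```

```text
((179.5, 169.5), (89.0, 119.0), 90.0)
[0.57240513 0.18391012 0.004     ]
[array([0.7135, 0.3634, 0.004 ]), array([0.703 , 0.0054, 0.004 ]), array([0.4361, 0.0105, 0.004 ]), array([0.4453, 0.3576, 0.004 ])]
```

View pics/c0.png

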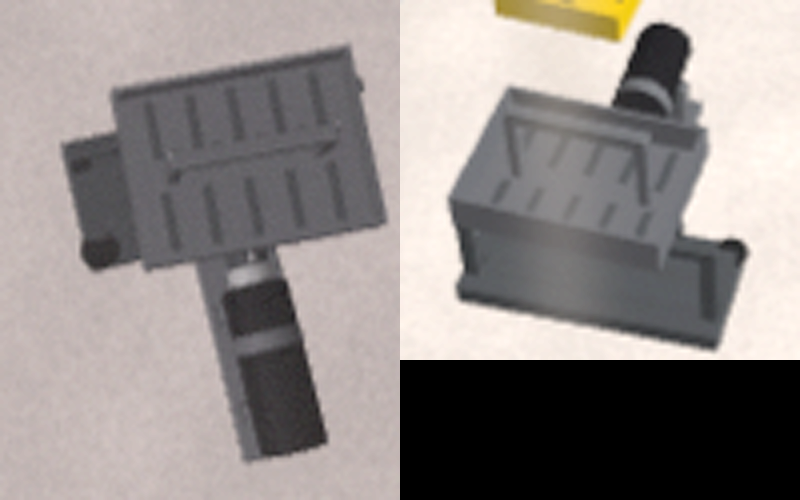

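The close crop confirms the grey slotted tray on the dark foot: rim corners are about top (268,172), (327,161), (337,205), (277,217). The driver leaves downwards to about (311,263), and the bare foot end is on the left.

Run:
```python
from h import *
im=cv2.imread('pics/t0.png'); g=cv2.cvtColor(cv2.medianBlur(im,3),cv2.COLOR_BGR2GRAY)
r=g[115:225,120:240]; th,m=cv2.threshold(r,0,255,cv2.THRESH_BINARY_INV+cv2.THRESH_OTSU)
c=max(cv2.findContours(m,0,2)[0],key=cv2.contourArea)+np.array([120,115]); 
P=np.array([onz('top',*p[0],.004)[:2] for p in c]).astype(np.float32)
print('mat',th,cv2.minAreaRect(P*1000))
def pts(n,L,z): return np.array([onz(n,*p,z)[:2] for p in L]).round(4)
T=pts('top',[(268,172.5),(327.5,161.3),(336.8,205.5),(276.8,217.5)],.13);print('rim',T.tolist(),T.mean(0))
e=T[1]-T[0]+T[2]-T[3]; print('yaw of tray y dir',np.arctan2(e[1],e[0]),np.linalg.norm(e)/2, np.linalg.norm(T[3]-T[0]+T[2]-T[1])/2)
# handle ends: scene
print('handle scene',pts('scene',[(180+108/4,120+118/4),(180+240/4,120+143/4)],.17).tolist())
print('handle top',pts('top',[(240+170/4,150+175/4),(240+340/4,150+143/4)],.17).tolist())
# driver axis top line edges at z~.075: front band & rear end
D=pts('top',[(240+225/4,150+290/4),(240+290/4,150+280/4),(240+258/4,150+455/4),(240+326/4,150+440/4)],.075);print('driver',D.tolist())
a=(D[0]+D[1])/2;b=(D[2]+D[3])/2;print(a,b,np.arctan2(*(a-b)[::-1]))
# foot base left end at z=.02: upper-left / lower-left corners
print('foot left end',pts('top',[(240+62/4,150+145/4),(240+92/4,150+265/4)],.02).tolist())
```

```text
mat 83.0 ((575.8016357421875, 184.1461181640625), (260.0784606933594, 219.19187927246094), 79.24588012695312)
rim [[0.5334, -0.0751], [0.5589, -0.2322], [0.4419, -0.2505], [0.415, -0.0944]] [ 0.4873  -0.16305]
yaw of tray y dir -1.4050264028252786 0.15877657257920638 0.11919198798577023
handle scene [[0.5081, -0.2052], [0.4894, -0.1083]]
handle top [[0.4713, -0.1091], [0.4886, -0.2161]]
driver [[0.4035, -0.1487], [0.4091, -0.193], [0.2929, -0.1665], [0.3016, -0.2124]]
[ 0.4063  -0.17085] [ 0.29725 -0.18945] 0.1689382268178166
foot left end [[0.5139, -0.0397], [0.4266, -0.059]]
```

```bash
python3 -m handwheel '[[0,0.753,-0.6,0,-0.875],[0,0.753,-0.6,0,-0.875],[0,0.753,-0.6,0,-0.875],[0,0.753,-0.6,0,-0.875],[0,0.753,-0.6,0,-0.875],[0,0.753,-0.6,0,-0.875],[0,0.753,-0.6,0,-0.875],[0,0.753,-0.6,0,-0.875],[0,0.753,-0.6,0,-0.875],[0,0.753,-0.6,0,-0.875],[0,0.753,-0.6,0,-0.875],[0,0.753,-0.6,0,-0.875],[0,0.753,-0.6,0,-0.875]]'
cat >> h.py <<'E'
from scipy.spatial.transform import Rotation as Ro
def wsnap(f):
    s=manip.state(); im=snap('wrist',f); T=np.eye(4); T[:3,:3]=Ro.from_euler('xyz',s['tool_rot']).as_matrix(); T[:3,3]=s['tcp_pos']
    p=manip.camera_params('wrist'); np.savez('pics/w.npz',T=T@np.array(p['T_tool_cam']),p=[p['vfov'],p['cx'],p['cy']]); return im
def wz(u,v,z):
    q=np.load('pics/w.npz'); T=q['T']; vf,cx,cy=q['p']; f=192/np.tan(np.radians(vf)/2)
    d=T[:3,:3]@np.array([(u-cx)/f,(v-cy)/f,1]); o=T[:3,3]; return (o+d*(z-o[2])/d[2])
E
python3 - <<'E'
from h import *
s=manip.state();print(s['clock'],s['tcp_pos'],s['tool_rot'],s['joints'])
wsnap('w1.png'); print(np.load('pics/w.npz')['T'])
E
```

```text
clock: 1.72
tcp_pos: [0.487, -0.1644, 0.25]
tool_rot: [-3.141, 0.0, 1.736]
contact_force: [-0.7, 0.1, 0.1]
width: 0.0856
gripper_force: 0.0
1.725 [ 0.48696508 -0.1644271   0.2500101 ] [-3.14140965e+00  6.56724604e-05  1.73584584e+00] [ 0.574659    0.43169731 -0.42012523  1.80405189  0.21149562  0.95023912
  0.23003204]
[[ 9.86602183e-01  1.55671798e-01  4.88100715e-02  4.73243139e-01]
 [ 1.63144008e-01 -9.40665227e-01 -2.97544893e-01 -8.96589348e-02]
 [-4.05411345e-04  3.01521511e-01 -9.53459288e-01  3.72789301e-01]
 [ 0.00000000e+00  0.00000000e+00  0.00000000e+00  1.00000000e+00]]
```

View pics/w1.png

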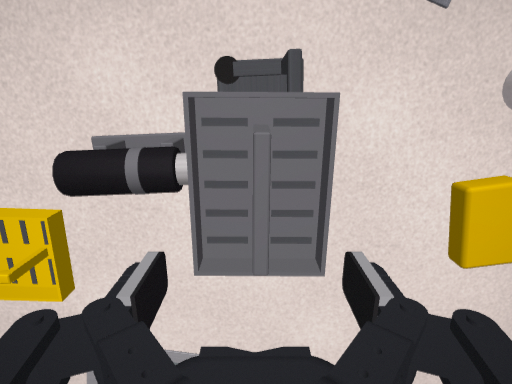

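The wrist view shows the tray: rim corners (183,93), (339,93), (325,276), (194,276). The handle bar runs from about (261,132) to (260,275), centred between the fingers.

Run:
```python
from h import *
for z,L in((.13,[(183,93),(339,93),(325,276),(194,276)]),(.172,[(253,132),(270,132),(252.5,275),(269,275)])):
    P=np.array([wz(u,v,z)[:2] for u,v in L]);print(P.round(4).tolist(),P.mean(0).round(4),[np.linalg.norm(P[i]-P[(i+1)%4]).round(3) for i in range(4)])
    e=P[1]-P[0]; print(np.arctan2(e[1],e[0]))
a=(wz(253,132,.172)+wz(270,132,.172))/2;b=(wz(252.5,275,.172)+wz(269,275,.172))/2;print(a,b,np.arctan2(*(a-b)[:2][::-1])-np.pi/2)
```

```text
[[0.4188, -0.0933], [0.5354, -0.074], [0.5617, -0.2303], [0.4435, -0.2499]] [ 0.4898 -0.1619] [np.float64(0.118), np.float64(0.158), np.float64(0.12), np.float64(0.159)]
0.16386771850319531
[[0.4754, -0.1092], [0.4863, -0.1074], [0.4922, -0.2141], [0.5045, -0.2121]] [ 0.4896 -0.1607] [np.float64(0.011), np.float64(0.107), np.float64(0.012), np.float64(0.107)]
0.1639161938508199
[ 0.48082164 -0.10831413  0.172     ] [ 0.49831281 -0.21307404  0.172     ] 0.16543830399664095
```

```bash
python3 -m handwheel '[[0,0.005,0.007,0.06,0],[0,0.005,0.007,0.12,0],[0,0.005,0.007,0.168,0],[0,0.005,0.007,0.168,0],[0,0.005,0.007,0.168,0],[1,0.005,0.007,0.168,0],[1,0.005,0.007,0.168,0],[1,0.005,0.007,0.168,0],[1,0.005,0.007,0.168,0],[1,0.005,0.007,0.168,0],[1,0.005,0.007,0.168,0],[1,0.005,0.007,0.168,0],[1,0.005,0.007,0.168,0]]'
```

```text
clock: 3.4
tcp_pos: [0.4908, -0.1606, 0.1663]
tool_rot: [3.141, 0.0, 1.737]
contact_force: [0.9, 0.1, 1.6]
width: 0.011
gripper_force: 60.6
```

```bash
python3 -m handwheel '[[1,0,0,-0.02,0],[1,0,0,-0.06,0],[1,0,0,-0.1,0],[1,0,0,-0.14,0],[1,0,0,-0.16,0],[1,0,0,-0.16,0],[1,0,0,-0.16,0]]'
```

```text
clock: 4.28
tcp_pos: [0.4895, -0.1606, 0.2452]
tool_rot: [-3.14, -0.001, 1.737]
contact_force: [-0.7, 0.0, -1.9]
width: 0.0108
gripper_force: 60.0
```

```bash
python3 -m handwheel '[[1,0.03,0.013,0,0.011],[1,0.09,0.04,0,0.033],[1,0.16,0.07,0,0.058],[1,0.23,0.1,0,0.084],[1,0.3,0.131,0,0.109],[1,0.37,0.161,0,0.135],[1,0.44,0.192,0,0.16],[1,0.51,0.222,0,0.186],[1,0.58,0.253,0,0.211],[1,0.63,0.275,0,0.229],[1,0.651,0.284,0,0.237],[1,0.651,0.284,0,0.237],[1,0.651,0.284,0,0.237],[1,0.651,0.284,0,0.237]]'
python3 - <<'E'
from h import *
snap('top','t1.png');snap('scene','s1.png')
a=cv2.resize(cv2.imread('pics/t1.png')[90:280,120:350],None,fx=2,fy=2)[:,:400]; b=cv2.resize(cv2.imread('pics/s1.png')[120:310,150:400],None,fx=1.6,fy=2)
cv2.imwrite('pics/c1.png',np.clip(np.hstack([a,b])*1.8,0,255).astype(np.uint8))
E
```

```text
clock: 6.02
tcp_pos: [0.5765, 0.1821, 0.2461]
tool_rot: [3.141, 0.001, 1.38]
contact_force: [0.9, -0.7, -1.4]
width: 0.0107
gripper_force: 60.0
```

View pics/c1.png

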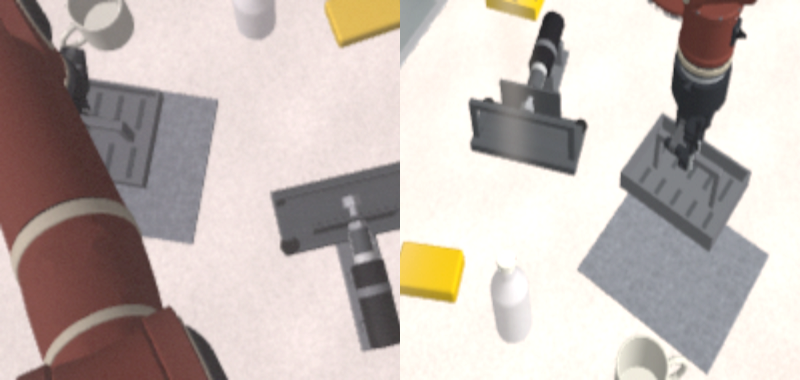

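The tray hangs level over the mat. I'll lower it in two stages.

```bash
python3 -m handwheel '[[1,0,0.003,0.04,0],[1,0.003,0,0.1,0],[1,0.003,0,0.16,0],[1,0.003,0,0.22,0],[1,0.003,0,0.28,0],[1,0.003,0,0.31,0],[1,0.003,0,0.325,0],[1,0.003,0,0.335,0],[1,0.003,0,0.341,0],[1,0.003,0,0.341,0],[1,0.003,0,0.341,0]]'
```

```text
clock: 7.5
tcp_pos: [0.577, 0.1855, 0.0761]
tool_rot: [3.141, -0.001, 1.382]
contact_force: [0.2, -0.3, -2.2]
width: 0.0109
gripper_force: 60.0
```

```bash
python3 -m handwheel '[[1,0,0,0.003,0],[1,0,0,0.006,0],[1,0,0,0.009,0],[1,0,0,0.011,0],[1,0,0,0.011,0],[1,0,0,0.011,0]]'
```

```text
clock: 8.25
tcp_pos: [0.5768, 0.1854, 0.0703]
tool_rot: [3.141, -0.0, 1.382]
contact_force: [-0.6, -0.6, 0.2]
width: 0.0109
gripper_force: 60.4
```

```bash
python3 -m handwheel '[[1,0,0,0.002,0],[1,0,0,0.003,0],[1,0,0,0.003,0]]'
```

```text
clock: 8.62
tcp_pos: [0.5768, 0.1853, 0.0702]
tool_rot: [3.141, 0.0, 1.382]
contact_force: [-2.4, -1.9, 8.8]
width: 0.0112
gripper_force: 61.5
```

Contact is clear. I'll release and retract straight up.

```bash
python3 -m handwheel '[[0,0,0,-0.003,0],[0,0,0,-0.003,0],[0,0,0,-0.003,0],[0,0,0,-0.003,0],[0,0,0,-0.003,0],[0,0,0,-0.003,0],[0,0,0,-0.003,0],[0,0,0,-0.04,0],[0,0,0,-0.1,0],[0,0,0,-0.2,0],[0,0,0,-0.3,0],[0,0,0,-0.36,0],[0,0,0,-0.36,0]]'
```

```text
clock: 10.25
tcp_pos: [0.5781, 0.1863, 0.2529]
tool_rot: [3.135, -0.004, 1.382]
contact_force: [-0.2, 0.4, 0.1]
width: 0.0854
gripper_force: 0.0
```

```bash
python3 -m handwheel '[[0,-0.715,-0.042,0,0.811],[0,-0.715,-0.042,0,0.811],[0,-0.715,-0.042,0,0.811],[0,-0.715,-0.042,0,0.811],[0,-0.715,-0.042,0,0.811],[0,-0.715,-0.042,0,0.811],[0,-0.715,-0.042,0,0.811],[0,-0.715,-0.042,0,0.811],[0,-0.715,-0.042,0,0.811],[0,-0.715,-0.042,0,0.811],[0,-0.715,-0.042,0,0.811],[0,-0.715,-0.042,0,0.811]]'
python3 - <<'E'
from h import *
wsnap('w2.png'); t=snap('top','t2.png'); T=np.load('pics/w.npz')['T'];print(T[:,3])
print(manip.state()['joints'])
E
```

```text
clock: 11.75
tcp_pos: [0.489, -0.1616, 0.2485]
tool_rot: [-3.142, -0.0, 0.166]
contact_force: [-1.4, -0.2, -0.9]
width: 0.0857
gripper_force: 0.0
[ 0.56405757 -0.15030092  0.37131066  1.        ]
[ 2.77923673e-01  4.07380733e-01 -1.13899621e-03  1.81250866e+00
  4.72267732e-04  9.21672245e-01 -1.12866040e+00]
```

View pics/w2.png

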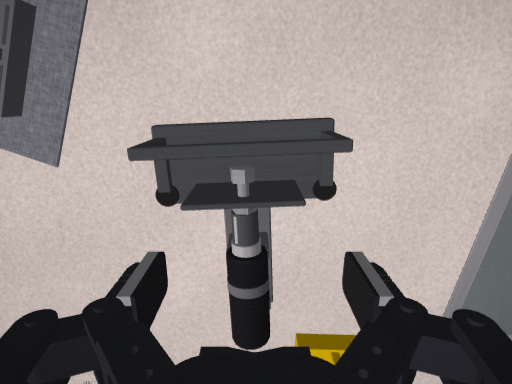

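View pics/t2.png

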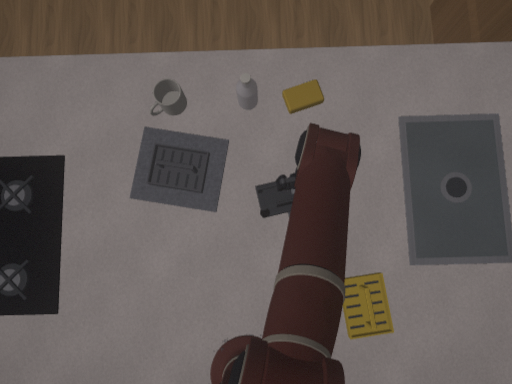

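The tray sits upright and centred on the mat at top (180,168). In the wrist view the rail top band runs from (129,150) to (352,140), the bracket top edge from (181,208) to (305,205), and the bolt head is at about (242,175). I'll zoom in on this area.

Run:
```python
import cv2,numpy as np
a=cv2.imread('pics/w2.png')[115:215,120:360]; a=cv2.resize(a,(792,330),interpolation=2)
cv2.imwrite('pics/c2.png',np.clip(a*1.9,0,255).astype(np.uint8))
```

```text
(no output)
```

View pics/c2.png

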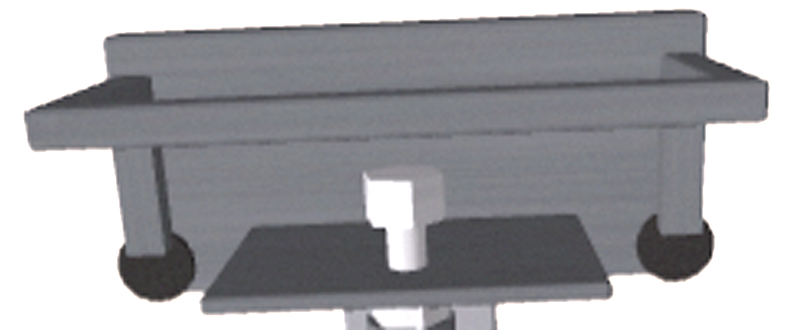

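Clear view. In crop pixels (3.3x, offset 120,115) the rail top corners are (25,112), (767,80), (768,120), (30,150), and the bracket top ends are (202,303) and (611,288). The head spans 363–443, with the shank at 388–427.

Run:
```python
from h import *
W=lambda u,v,z: wz(120+u/3.3-.3,115+v/3.3-.3,z)[:2]
R=np.array([W(25,112,.1),W(767,80,.1),W(768,120,.1),W(30,150,.1)]);print(R.round(4).tolist(),np.linalg.norm(R[0]-R[1]),np.linalg.norm(R[1]-R[2]))
B=np.array([W(202,303,.1),W(611,288,.1)]);print(B.round(4).tolist(),np.linalg.norm(B[0]-B[1]))
th=[np.arctan2(*(a-b)[::-1])-np.pi/2 for a,b in((R[0],R[1]),(R[3],R[2]),(B[0],B[1]))];print('yaw',th)
y=np.mean(th);x=np.array([np.cos(y),np.sin(y)]);r=R.mean(0);b=B.mean(0)
print('origin',r-x*.028,b+x*.025,'sep',(r-b)@x,(r-b)@[-x[1],x[0]])
print('shank base',W(407,225,.075),W(407,255,.075),'head',W(403,190,.086))
t=r-x*.028; t=(t+b+x*.025)/2; s=manip.state(); d=t-s['tcp_pos'][:2];q=s['tool_rot'][2]
print('target',t,y,'tool dx dy mm',(d@[np.cos(q),np.sin(q)])*1e3,(d@[np.sin(q),-np.cos(q)])*1e3,'dyaw',y-q)
```

```text
[[0.5046, -0.0448], [0.5459, -0.2407], [0.5355, -0.2437], [0.4944, -0.0466]] 0.20016107731231753 0.010817672308443233
[[0.4578, -0.0971], [0.4815, -0.212]] 0.11730712065172413
yaw [np.float64(0.207702385442873), np.float64(0.20574481132848055), np.float64(0.203726492159493)]
origin [ 0.49270952 -0.14964957] [ 0.49411375 -0.1494257 ] sep 0.0515796470039314 6.770224895120795e-05
shank base [ 0.4835498  -0.15174831] [ 0.47407605 -0.15321249] head [ 0.49677609 -0.14893282]
target [ 0.49341163 -0.14953764] 0.20572456297694885 tool dx dy mm 6.4414619908627735 -11.3208303304114 dyaw 0.040181060589707496
```

```bash
python3 -m handwheel '[[0,0.013,-0.0226,0,-0.027],[0,0.013,-0.0226,0,-0.027],[0,0.013,-0.0226,0.06,-0.027],[0,0.013,-0.0226,0.12,-0.027],[0,0.013,-0.0226,0.18,-0.027],[0,0.013,-0.0226,0.22,-0.027],[0,0.013,-0.0226,0.24,-0.027],[0,0.013,-0.0226,0.24,-0.027],[0,0.013,-0.0226,0.24,-0.027]]'
python3 - <<'E'
from h import *
wsnap('w3.png')
E
```

```text
clock: 12.98
tcp_pos: [0.4941, -0.1497, 0.1293]
tool_rot: [3.141, -0.002, 0.206]
contact_force: [-0.2, 0.5, 0.5]
width: 0.0857
gripper_force: 0.0
```

View pics/w3.png

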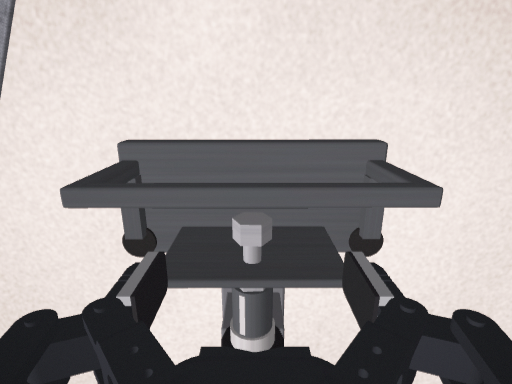

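Square in yaw: the rail and bracket lie level in the picture and the bolt head at (252,230) is midway between the fingers. I'll quickly recompute from the rail (rows 187–207, columns 61–441) and the bracket top (row ~283).

Run:
```python
from h import *
R=np.array([wz(u,v,.1)[:2] for u,v in((61,187),(441,187),(442,207),(63,207))]);B=np.array([wz(u,v,.1)[:2] for u,v in((157,283),(349,283))])
s=manip.state();q=s['tool_rot'][2];x=np.array([np.cos(q),np.sin(q)]);l=np.array([-x[1],x[0]])
p=np.array(s['tcp_pos'][:2])
for P in(R,B): print([( (a-p)@x*1e3, (a-p)@l*1e3) for a in P])
print('rail mid x',((R.mean(0)-p)@x*1e3),'y',(R.mean(0)-p)@l*1e3)
print('head y',[(wz(u,232,.075)[:2]-p)@l*1e3 for u in(232,272)])
```

```text
[(np.float64(32.96811822872696), np.float64(99.71871402986125)), (np.float64(32.731244162144975), np.float64(-98.18343963458844)), (np.float64(21.682844648594084), np.float64(-100.74157928830655)), (np.float64(21.929135325296375), np.float64(100.78200289839738))]
[(np.float64(-24.6755790039253), np.float64(55.36156064315545)), (np.float64(-24.82295361661626), np.float64(-55.57491944995078))]
rail mid x 27.327835591190556 y 0.393924501340911
head y [np.float64(13.30821081118707), np.float64(-12.11985231861105)]
```

Centred to within 1 mm in x and y. I'll descend 54 mm and close.

```bash
python3 -m handwheel '[[0,0,-0.001,0.03,0],[0,0,-0.001,0.06,0],[0,0,-0.001,0.09,0],[0,0,-0.001,0.108,0],[0,0,-0.001,0.108,0],[0,0,-0.001,0.108,0]]' && python3 -m handwheel '[[1,0,0,0,0],[1,0,0,0,0],[1,0,0,0,0],[1,0,0,0,0],[1,0,0,0,0],[1,0,0,0,0],[1,0,0,0,0],[1,0,0,0,0],[1,0,0,0,0],[1,0,0,0,0],[1,0,0,0,0],[1,0,0,0,0],[1,0,0,0,0],[1,0,0,0,0],[1,0,0,0,0],[1,0,0,0,0],[1,0,0,0,0],[1,0,0,0,0],[1,0,0,0,0],[1,0,0,0,0]]' && python3 -m handwheel '[[1,0,0,0,0],[1,0,0,0,0],[1,0,0,0,0],[1,0,0,0,0],[1,0,0,0,0],[1,0,0,0,0],[1,0,0,0,0],[1,0,0,0,0],[1,0,0,0,0],[1,0,0,0,0],[1,0,0,0,0],[1,0,0,0,0],[1,0,0,0,0],[1,0,0,0,0],[1,0,0,0,0],[1,0,0,0,0]]'
```

```text
clock: 13.78
tcp_pos: [0.4936, -0.1492, 0.0747]
tool_rot: [3.141, -0.0, 0.206]
contact_force: [-0.1, -0.6, -0.1]
width: 0.0856
gripper_force: 0.0
clock: 16.27
tcp_pos: [0.4932, -0.1481, 0.075]
tool_rot: [-3.14, 0.0, 0.206]
contact_force: [-0.9, 1.9, 5.6]
width: 0.0221
gripper_force: 58.4
clock: 18.27
tcp_pos: [0.4932, -0.1481, 0.075]
tool_rot: [-3.14, -0.0, 0.206]
contact_force: [-1.0, 2.1, 6.2]
width: 0.0224
gripper_force: 58.4
```

Run:
```python
from h import *
snap('wrist','w4.png')
a=cv2.imread('pics/w4.png'); t=snap('top','t4.png'); b=cv2.imread('pics/t4.png')[80:230,120:340]
o=np.zeros((384,800,3),np.uint8); o[:,:512]=a; o[:196,512:]=cv2.resize(b,(288,196)); cv2.imwrite('pics/c4.png',np.clip(o*1.5,0,255).astype(np.uint8))
```

```text
(no output)
```

View pics/c4.png

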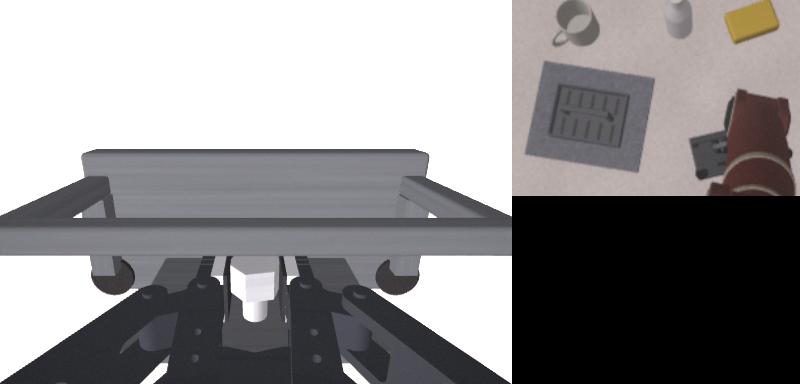

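The tray is upright in the middle of the mat, the bystanders are untouched, and the head at (253,278) is between the fingers. I'll check that it is not turning by differencing images over time.

```bash
python3 -m handwheel '[[1,0,0,0,0],[1,0,0,0,0],[1,0,0,0,0],[1,0,0,0,0],[1,0,0,0,0],[1,0,0,0,0],[1,0,0,0,0],[1,0,0,0,0],[1,0,0,0,0],[1,0,0,0,0],[1,0,0,0,0],[1,0,0,0,0],[1,0,0,0,0],[1,0,0,0,0],[1,0,0,0,0],[1,0,0,0,0]]'
python3 - <<'E'
from h import *
a=cv2.imread('pics/w4.png'); snap('wrist','w5.png'); b=cv2.imread('pics/w5.png')
d=cv2.absdiff(cv2.GaussianBlur(a,(3,3),0),cv2.GaussianBlur(b,(3,3),0)).max(2); print('head',d[255:325,226:284].mean(),d[255:325,226:284].max(),'ref',d[150:250].mean(),d[150:250].max())
E
```

```text
clock: 20.38
tcp_pos: [0.4932, -0.1481, 0.075]
tool_rot: [-3.14, 0.0, 0.206]
contact_force: [-1.7, 1.1, 5.9]
width: 0.0222
gripper_force: 58.4
head 0.7051724137931035 3 ref 0.644140625 4
```

The head did not move over 2 s: the image difference there is only noise. Handing in.

```bash
python3 -c "
from plant import manip; print(manip.finish_job())"
```

```text
the job is handed in; nothing more can be done
None
```

The tray stands upright in the middle of the drying mat, the gripper still holds the bolt head across its flats with no visible turning, and the job was handed in at about 20 s of the 51 s allowed.

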